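# Bolt the cedar cigar chest

## Robot

A 6-joint arm with a two-finger parallel gripper is mounted at the origin on the work surface. World frame = base frame: x ahead of the robot, y to its left, z up, the work surface at z = 0. Lengths are in mm, angles in degrees, forces in N, time in s.
With the tool pointing down it reaches from about 325 to 900 mm from the base axis. Payload 6.1 kg.
Tool frame: the origin (TCP) lies on the centre line of the jaws, within the pads' length; the fingertips stand 25 mm ahead of it and the grasp point (between the pads) lies 6 mm ahead of it; z points along the fingers, y is the line along which they close (so a half turn about z gives the same grasp; the last joint's range is limited). The gripper opens to 85 mm and grips with 20 to 120 N. Pads are 22 mm wide; open, the fingers measure 114 mm over their backs; the gripper's body (76 mm by 85 mm) begins 54 mm behind the grasp point. The pads swing forward as they close: fully open they stand 13 mm farther back than shut.
Start: joints at [-77.069, 12.628, 87.462, -0, 79.91, -7.225], TCP at [215.36, -586.716, 256.3] pointing down, gripper open.
Joint ranges: [-170.65, 170.65], [-52.31, 119.04], [5.05, 147.46], [-71.25, 251.25], [11.57, 151.72], [-153.62, 153.62]. Speed limits (degrees/s): [147.25, 147.25, 172.46, 180, 180, 180].

## Interface

Orientations are given as a 3x3 rotation matrix whose columns are the frame's x, y, z axes.
In Python, from rig import robot gives the robot as it stands.
- The arm moves only by the tool servo_tool, never from a script. Its argument "targets" is a list of rows, each a list of 5 numbers: the opening, from -1 (shut) to 1 (fully open), so that 0 is half open, then the shift along the tool's x, y, z in m, then the turn about the tool's z in rad. In form: [[claw, dx, dy, dz, yaw], ...]. A call has exactly 10 rows; each row is the pose to reach, as a shift and turn from the pose commanded when the call began, along the tool's axes at that moment; what a row does not reach only later rows make up. A row lasts 1/12 s, in which the tool goes at most 41.7 mm and 7.16 degrees, less where a joint would pass 70% of its speed; a pose out of reach is approached as far as the arm can. A call with a gripper value outside its range is refused whole. The fingers move at their own pace and stop on an object; "grip_force" is the grip in N (left out, the last holds). Time passes only in rows, so rows that repeat a pose let the fingers close, or fill a call up. It gives the time, the measured TCP pose, the force, the opening and the grip force at its end, in the units of the state.
- robot.sense(): the state, without advancing time (a new reading comes with each control period).
- robot.camera(name): name is "scene" or "top" or "wrist"; returns (picture, depth): 400x640x3 uint8, blue, green, red; 400x640 float32, mm along the optical axis (not along the pixel's ray), 0 where there is no reading.
- robot.camera_model(name): a dict with "mtx" (3x3 intrinsics, pixels), "pose" (4x4, takes a point from camera to world coordinates); the wrist camera has in their place "hand_eye" (4x4, takes a point from camera to tool coordinates, whose origin is the TCP and whose axes are the flange's). Camera axes: x right, y up, looking along -z (the intrinsics and any distortion apply to the point x, -y, -z); pixel columns grow to the right and rows downward; lengths in mm; the calibration is good to about 2 mm. A picture is of the moment at which its call begins: read the wrist's pose just before it. camera_model takes no time and is no camera call.
- robot.sign_off(): hands the job in; it is judged then, once.
The state is a dict: "clock": time; "joints": joint angles; "qvel": joint speeds; "effort": joint torques, N m; "ee_pos": TCP position; "ee_rot": TCP orientation; "ft_force": force on the tool from outside, world axes, zero at the start; "wrist_torque": the same for the moment, N m; "finger_gap": finger opening in mm; "gripper_force": force on a finger pad.
Only numpy, scipy, OpenCV 4.12 (cv2) and the standard library are available. Lean on these libraries where they do the work, as an engineer would, in place of code of your own. Each camera call takes 0.05 s, during which the arm holds its last target. There are 200 camera calls.

## Task

The pale cedar chest is full, so bolt its lid shut: slide its barrel bolt fully across into the keeper, then turn the bolt's handle down into its notch as far as it goes, and let go. The red chest is still being filled: leave it unbolted.

Things in the scene. Friction and masses are not known exactly. Their poses are not given: they have to be found in the camera images.
- cedar_chest: Closed pale cedar chest, fixed, 180 (x) by 240 (y) by 100 mm high; a like one is red. Origin: centre of its underside; z up, -x roughly towards the robot, y along the barrel bolt on its lid. The bolt's 12 mm rod lies over x = 0, its axis 16 mm above the lid. The handle's slot lies between two cheeks 32 mm tall, outer faces at x = +-12.5 mm, y = -68 to 10 mm; the -x cheek's notch is y = -23 to 1 mm.
- bolt_knob (a point): Centre of the brass ball knob, 20 mm in diameter, at the end of the cedar chest's bolt handle (steel stem 8 mm thick standing on the rod; knob centre 50 mm from the rod's axis, so 66 mm above the lid when upright). In the chest's frame the stem stands at y = -0.055 + value of joint bolt. The keeper block is at y = 58 mm, 27 mm tall; nothing else stands on the lid.
- bolt (a joint): How far the cedar chest's bolt is slid, in m along the chest's +y: 0 = fully back, 0.050 = fully across in the keeper, against its stop. Starts between 0 and 0.018. Stays where it is left; about 3 N slides it. The cheeks keep the handle upright until about 0.036; from there on it can be turned down into the notch.
- bolt_handle (a joint): Turn of that handle about the rod's axis, in rad: 0 = straight up, positive = down towards the chest's -x side, 1.4 = fully down against its stop (knob centre then 49 mm to the -x side of the rod's axis and 8.5 mm above it). Starts near 0. Stays where it is left; 1 to 2 N at the knob turns it.
- red_bolt (a joint): The same as joint bolt, for the like bolt on the red chest: starts open, between 0 and 0.018, and must stay open.

How it is judged (in metres and radians):
On the way:
1. the cedar chest's bolt is slid across to the notch (35 mm or more) (value of joint bolt above 0.035 m), for 0.1 s.
At the end, for the whole second after the job is handed in: The cedar chest's bolt is slid across (33 mm or more of its 50 mm), its handle is turned down into the notch (1.2 rad or more of 1.4), and the red chest's bolt is still open (less than 30 mm) (value of joint bolt above 0.033 m and value of joint bolt_handle above 1.2 rad and value of joint red_bolt below 0.03 m); the robot touches nothing.
It fails at once if the red chest's bolt is slid across (30 mm or more) (value of joint red_bolt above 0.03 m).
It also fails if it takes over 32 s, if anything falls off the work surface, if the arm or the gripper's body presses on something with over 40 N, if the wrist force passes 120 N, or if a joint passes its speed limit or range.

## Working session

There is one attempt and no reset: what is moved stays moved. The work goes in short steps, Python scripts to look and compute and a tool call to move; the robot and the scene stay as the last step left them, time stands still between calls to the robot, and variables do not carry over. Pictures are saved under pics/ and viewed, at most 10 in all, crops included, and the job is handed in when it is done.

Besides the shell and the picture viewer there is one more tool, called as a command line: name --pt "numbers of a row" for each row, then --argument value for the rest. servo_tool: Moves the arm, as the interface text tells. Its arguments: {"type":"object","properties":{"targets":{"type":"array"},"grip_force":{"type":"number"}},"required":["targets"]}

```bash
mkdir -p pics
python3 - <<'E'
from rig import robot
import cv2,numpy as np
s=robot.sense();print(s['clock'],s['ee_pos'],s['ee_rot'],s['finger_gap'])
for n in('top','scene'):
    p,d=robot.camera(n);cv2.imwrite(f'pics/{n}0.png',p);np.save(f'pics/{n}0.npy',d)
    m=robot.camera_model(n);print({k:(np.round(v,3).tolist() if not isinstance(v,str) else v) for k,v in m.items()})
E
```

```text
0.0 [ 215.23961833 -586.15851436  255.17172119] [[ 9.38750516e-01  3.44597256e-01 -4.45892121e-04]
 [ 3.44597453e-01 -9.38748538e-01  1.94350201e-03]
 [ 2.51144885e-04 -1.97811681e-03 -9.99998012e-01]] 85.34364788103215
{'mtx': [[447.605, 0.0, 315.802], [0.0, 447.605, 200.127], [0.0, 0.0, 1.0]], 'pose': [[0.116, 0.972, -0.206, 400.854], [-0.993, 0.113, -0.026, -48.833], [-0.001, 0.208, 0.978, 886.382], [0.0, 0.0, 0.0, 1.0]]}
{'mtx': [[485.775, 0.0, 315.903], [0.0, 485.775, 204.136], [0.0, 0.0, 1.0]], 'pose': [[-0.792, -0.459, 0.403, 998.781], [0.611, -0.608, 0.507, 497.333], [0.013, 0.647, 0.762, 950.541], [0.0, 0.0, 0.0, 1.0]]}
```

View pics/top0.png

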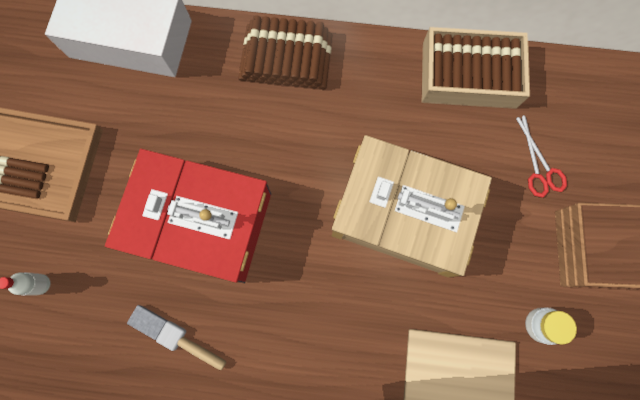

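View pics/scene0.png

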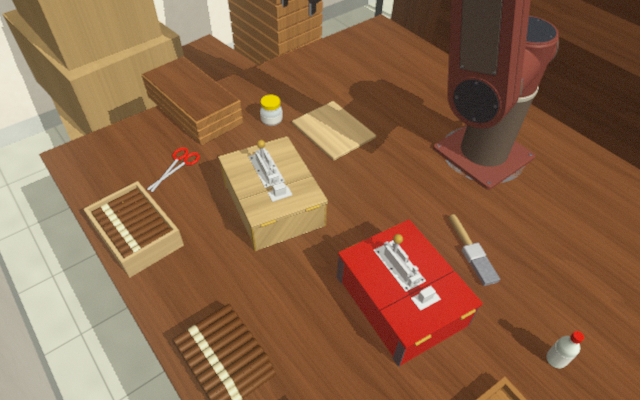

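The top view shows the cedar chest on the right, lid centre near (412,205), with its knob at (451,204) and keeper at (383,192). The red chest is at (190,215). In the scene view the cedar knob is at (262,144).

```bash
cat > h.py <<'E'
import numpy as np,cv2
def ray(m,u,v,pose=None):
    P=np.array(m['pose'] if pose is None else pose);K=np.array(m['mtx'])
    d=np.array([(u-K[0,2])/K[0,0],-(v-K[1,2])/K[1,1],-1]);return P[:3,3],P[:3,:3]@d
def onz(m,u,v,z,pose=None):
    o,d=ray(m,u,v,pose);return o+d*(z-o[2])/d[2]
def tri(rs):
    A=0;b=0
    for o,d in rs:
        d=d/np.linalg.norm(d);M=np.eye(3)-np.outer(d,d);A=A+M;b=b+M@o
    return np.linalg.solve(A,b)
def cloud(m,d,pose=None):
    P=np.array(m['pose'] if pose is None else pose);K=np.array(m['mtx']);v,u=np.indices(d.shape)
    c=np.stack([(u-K[0,2])/K[0,0]*d,-(v-K[1,2])/K[1,1]*d,-d],-1);return c@P[:3,:3].T+P[:3,3]
def brass(p,box):
    u0,v0,u1,v1=box;h=cv2.cvtColor(p[v0:v1,u0:u1],cv2.COLOR_BGR2HSV)
    k=cv2.inRange(h,(12,120,60),(28,255,235));n,l,st,c=cv2.connectedComponentsWithStats(k)
    i=1+np.argmax(st[1:,4]);return c[i]+[u0,v0],st[i]
E
python3 - <<'E'
from h import *
from rig import robot
m=robot.camera_model('top');ms=robot.camera_model('scene')
print([k for k in m])
d=np.load('pics/top0.npy');X=cloud(m,d)
k=((abs(X[...,2]-100)<8)).astype(np.uint8);k[:,:320]=0;k[:120]=0;k[290:]=0;k[:,505:]=0
k=cv2.morphologyEx(k,cv2.MORPH_OPEN,np.ones((3,3)))
pts=X[k>0]
print(len(pts),np.median(pts[:,2]))
r=cv2.minAreaRect(pts[:,:2].astype(np.float32));print(r,cv2.boxPoints(r).round(1).tolist())
pt=cv2.imread('pics/top0.png');psn=cv2.imread('pics/scene0.png')
a=brass(pt,(438,190,465,217));b=brass(psn,(250,135,274,152));print(a,b)
print('top knob z166',onz(m,*a[0],166),'tri',tri([ray(m,*a[0]),ray(ms,*b[0])]))
h=X[190:217,438:465];print('top z',h[...,2].max())
# keeper
kk=(X[...,2]>118)&(X[...,2]<131);kk[:,:365]=0;kk[:,398:]=0;kk[:175]=0;kk[212:]=0
print('keeper',X[kk].mean(0) if kk.any() else None,kk.sum())
E
```

```text
['mtx', 'pose']
12634 99.77906284017058
((581.9410400390625, -200.39828491210938), (251.50933837890625, 188.83143615722656), 77.09307098388672) [[461.79998779296875, -301.8999938964844], [645.9000244140625, -344.1000061035156], [702.0999755859375, -98.9000015258789], [518.0, -56.70000076293945]]
(array([452.26666667, 203.2       ]), array([ 9,  9,  9, 10, 30], dtype=int32)) (array([260.0125523 , 139.87447699]), array([  0,   0,  24,  13, 239], dtype=int32))
top knob z166 [ 573.59367639 -253.17177116  166.        ] tri [ 572.39732239 -251.71919322  176.40056581]
top z 886.3821568488147
keeper [ 593.34726927 -144.24878162  126.08106284] 154
```

servo_tool --pt "1 0.018 -0.008 0 0.05" --pt "1 0.054 -0.023 0 0.12" --pt "1 0.09 -0.038 0 0.2" --pt "1 0.126 -0.053 0 0.28" --pt "1 0.162 -0.068 0 0.36" --pt "1 0.198 -0.084 0 0.44" --pt "1 0.234 -0.099 0 0.5" --pt "1 0.27 -0.114 0 0.55" --pt "1 0.306 -0.129 0 0.577" --pt "1 0.34 -0.144 0 0.577" --grip_force 25

```text
clock: 0.93
ee_pos: [486.0, -332.5, 255.9]
ee_rot: [[0.974, -0.225, -0.0], [-0.225, -0.974, 0.001], [-0.0, -0.0, -1.0]]
ft_force: [0.5, -0.6, 0.1]
finger_gap: 85.0
gripper_force: 0.0
```

servo_tool --pt "1 0.012 -0.018 0 0" --pt "1 0.03 -0.045 0 0" --pt "1 0.045 -0.068 0 0" --pt "1 0.057 -0.087 0 0" --pt "1 0.063 -0.096 0 0" --pt "1 0.065 -0.099 0 0" --pt "1 0.065 -0.099 0 0" --pt "1 0.065 -0.099 0 0" --pt "1 0.065 -0.099 0 0" --pt "1 0.065 -0.099 0 0"

```text
clock: 1.77
ee_pos: [569.6, -253.5, 256.3]
ee_rot: [[0.974, -0.225, -0.0], [-0.225, -0.974, -0.0], [-0.0, 0.0, -1.0]]
ft_force: [-0.4, -0.7, 0.4]
finger_gap: 85.7
gripper_force: 0.0
```

Run:
```python
from rig import robot
import cv2,numpy as np
s=robot.sense();p,d=robot.camera('wrist');cv2.imwrite('pics/w1.png',p);np.save('pics/w1.npy',d)
m=robot.camera_model('wrist');print(s['ee_pos'],s['ee_rot']);print({k:(np.round(v,3).tolist() if not isinstance(v,str) else v) for k,v in m.items()})
T=np.eye(4);T[:3,:3]=s['ee_rot'];T[:3,3]=s['ee_pos'];np.save('pics/w1T.npy',T)
```

```text
[ 569.59897817 -253.50047587  256.34091866] [[ 9.74389500e-01 -2.24866763e-01 -2.03267111e-04]
 [-2.24866803e-01 -9.74389491e-01 -2.00799395e-04]
 [-1.52908227e-04  2.41364847e-04 -9.99999959e-01]]
{'mtx': [[330.893, 0.0, 320.317], [0.0, 330.893, 199.74], [0.0, 0.0, 1.0]], 'hand_eye': [[-0.0, 0.954, 0.3, 77.704], [1.0, 0.0, 0.0, -0.462], [0.0, 0.3, -0.954, -117.77], [0.0, 0.0, 0.0, 1.0]]}
```

View pics/w1.png

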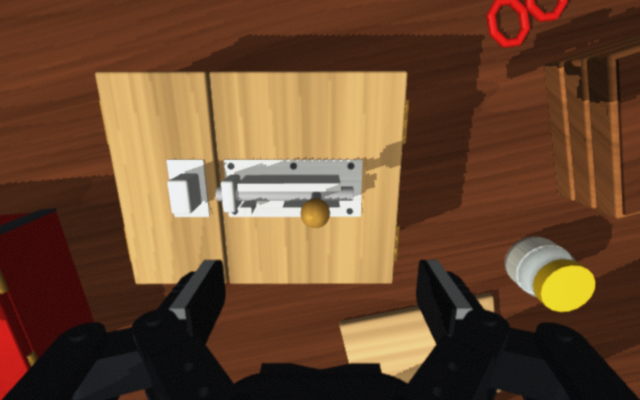

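The wrist view shows the knob at (315,212), the stem foot near (317,193), the keeper at (185,193), and lid edges at rows 72 and 283. The chest is aligned with the tool axes.

Run:
```python
from h import *
from rig import robot
m=robot.camera_model('wrist');T=np.load('pics/w1T.npy');P=T@np.array(m['hand_eye'])
p=cv2.imread('pics/w1.png');c,st=brass(p,(295,192,335,232));print(c,st)
R=T[:3,:3];t=T[:3,3]
def tool(x):return (R.T@(x-t)).round(1)
K=onz(m,*c,166,P);print('knob',K.round(1),tool(K))
d=np.load('pics/w1.npy');print('depth at knob -> z',cloud(m,d,P)[int(c[1]),int(c[0])])
for uv in[(96,72),(407,72),(392,283),(136,283)]:
    x=onz(m,*uv,100,P);print(x.round(1),tool(x))
```

```text
[314.58077304 217.67789891] [   0    7   40   33 1009]
knob [ 570.1 -249.2  166. ] [-0.4 -4.3 90.3]
depth at knob -> z [ 574.42364359 -250.00221738  176.38642061]
[ 701.4 -105.2  100. ] [  95.1 -174.2  156.3]
[ 647.2 -339.8  100. ] [ 95.1  66.6 156.3]
[ 465.9 -298.5  100. ] [-91.   67.1 156.4]
[520.2 -63.2 100. ] [ -90.9 -174.4  156.3]
```

servo_tool --pt "1 0.0025 -0.004 0.015 0" --pt "0.3 0.0025 -0.004 0.04 0" --pt "0.1 0.0025 -0.004 0.065 0" --pt "0 0.0025 -0.004 0.077 0" --pt "0 0.0025 -0.004 0.08 0" --pt "0 0.0025 -0.004 0.08 0" --pt "-1 0.0025 -0.004 0.08 0" --pt "-1 0.0025 -0.004 0.08 0" --pt "-1 0.0025 -0.004 0.08 0" --pt "-1 0.0025 -0.004 0.08 0"

```text
clock: 2.65
ee_pos: [574.6, -249.9, 178.4]
ee_rot: [[0.975, -0.223, 0.003], [-0.223, -0.975, -0.002], [0.003, 0.001, -1.0]]
ft_force: [-0.9, -0.9, 4.9]
finger_gap: 17.8
gripper_force: 24.5
```

Run:
```python
from rig import robot
import cv2
s=robot.sense();p,d=robot.camera('wrist');cv2.imwrite('pics/w2.png',p)
print(s['clock'],s['ee_pos'],s['ft_force'],s['finger_gap'],s['gripper_force'])
```

```text
2.65 [ 574.63257408 -249.85649587  178.41929149] [-0.91721621 -0.92740704  4.94332054] 17.813168627239428 24.46027636528015
```

View pics/w2.png

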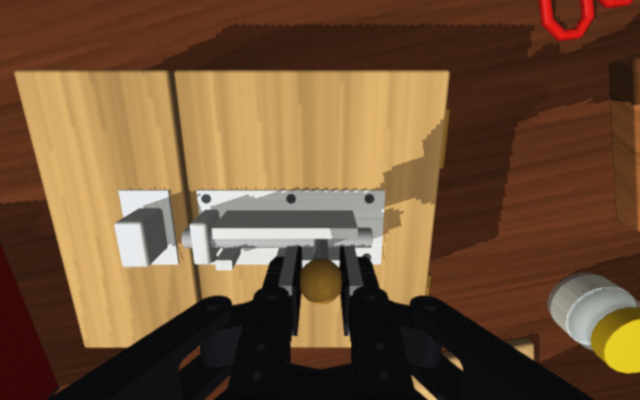

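The fingers hold the knob at (322,281), but above its centre (gap 17.8 mm). I'll regrip about 5 mm lower.

servo_tool --pt "0 0 0 0 0" --pt "0 0 0 0 0" --pt "0 0 0 0.003 0" --pt "0 0 0 0.005 0" --pt "0 0 0 0.005 0" --pt "-1 0 0 0.005 0" --pt "-1 0 0 0.005 0" --pt "-1 0 0 0.005 0" --pt "-1 0 0 0.005 0" --pt "-1 0 0 0.005 0"

```text
clock: 3.53
ee_pos: [573.6, -249.0, 171.1]
ee_rot: [[0.975, -0.223, -0.0], [-0.223, -0.975, 0.0], [-0.0, -0.0, -1.0]]
ft_force: [0.5, -0.9, -0.2]
finger_gap: 18.3
gripper_force: 24.4
```

servo_tool --pt "-1 0 -0.003 0 0" --pt "-1 0 -0.008 0 0" --pt "-1 0 -0.014 0 0" --pt "-1 0 -0.02 0 0" --pt "-1 0 -0.026 0 0" --pt "-1 0 -0.032 0 0" --pt "-1 0 -0.037 0 0" --pt "-1 0 -0.04 0 0" --pt "-1 0 -0.041 0 0" --pt "-1 0 -0.041 0 0" --grip_force 40

```text
clock: 4.37
ee_pos: [582.9, -208.3, 171.2]
ee_rot: [[0.975, -0.223, -0.0], [-0.223, -0.975, 0.001], [-0.0, -0.001, -1.0]]
ft_force: [-1.0, 0.1, -0.8]
finger_gap: 17.4
gripper_force: 39.1
```

servo_tool --pt "-1 0 -0.001 0 0" --pt "-1 0 -0.002 0 0" --pt "-1 0 -0.003 0 0" --pt "-1 0 -0.004 0 0" --pt "-1 0 -0.005 0 0" --pt "-1 0 -0.006 0 0" --pt "-1 0 -0.007 0 0" --pt "-1 0 -0.007 0 0" --pt "-1 0 -0.007 0 0" --pt "-1 0 -0.007 0 0"

```text
clock: 5.2
ee_pos: [583.4, -206.5, 171.3]
ee_rot: [[0.974, -0.225, -0.001], [-0.225, -0.974, -0.006], [0.0, 0.007, -1.0]]
ft_force: [-4.8, -16.2, -3.8]
finger_gap: 17.6
gripper_force: 39.4
```

Run:
```python
from rig import robot
import cv2
s=robot.sense();p,d=robot.camera('wrist');cv2.imwrite('pics/w3.png',p)
print(s['clock'],s['ee_pos'],s['ft_force'],s['finger_gap'],s['gripper_force'])
```

```text
5.2 [ 583.38784476 -206.54626496  171.27301619] [ -4.84786549 -16.19562238  -3.82243942] 17.632472653265072 39.371307492256165
```

View pics/w3.png

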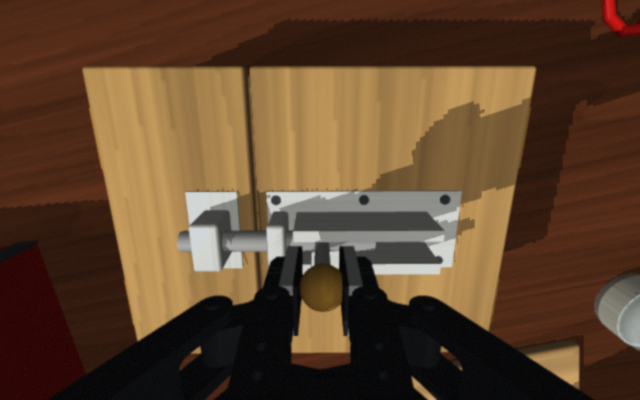

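The bolt is through the keeper (rod end at (185,241)) and the force rose to 16 N, so it's against the stop. Next I'll ease back 5 mm and swing the knob round its arc.

servo_tool --pt "-1 0 0.003 0 0" --pt "-1 0 0.005 0 0" --pt "-1 -0.0035 0.005 0.0001 0" --pt "-1 -0.007 0.005 0.0005 0" --pt "-1 -0.0104 0.005 0.0011 0" --pt "-1 -0.0138 0.005 0.0019 0" --pt "-1 -0.0171 0.005 0.003 0" --pt "-1 -0.0204 0.005 0.0043 0" --pt "-1 -0.0235 0.005 0.0059 0" --pt "-1 -0.0266 0.005 0.0076 0"

```text
clock: 6.08
ee_pos: [557.2, -200.5, 164.3]
ee_rot: [[0.975, -0.223, 0.0], [-0.223, -0.975, 0.001], [0.0, -0.001, -1.0]]
ft_force: [-0.6, 0.1, 0.0]
finger_gap: 0.1
gripper_force: 0.0
```

The gap is 0.1, so the knob slipped out of the pads. I'll look.

Run:
```python
from rig import robot
import cv2
p,d=robot.camera('wrist');cv2.imwrite('pics/w4.png',p)
```

```text
(no output)
```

View pics/w4.png

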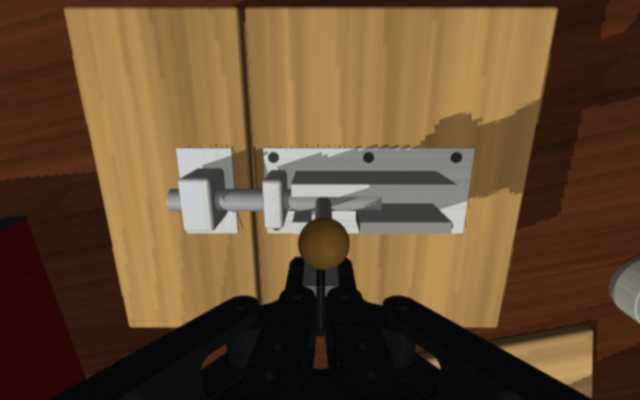

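The knob stands at (324,244), just ahead of the shut fingers, and the rod is still in the keeper at (195,200). I'll use the shut fingers to push from the +x side: up, over, then down behind the knob.

servo_tool --pt "-1 -0.002 0 -0.02 0" --pt "-1 -0.002 0 -0.045 0" --pt "-1 0 0 -0.055 0" --pt "-1 0.02 0 -0.055 0" --pt "-1 0.045 0 -0.055 0" --pt "-1 0.056 0 -0.055 0" --pt "-1 0.058 0 -0.05 0" --pt "-1 0.058 0 -0.03 0" --pt "-1 0.058 0 -0.014 0" --pt "-1 0.058 0 -0.012 0"

```text
clock: 6.97
ee_pos: [611.3, -212.6, 170.8]
ee_rot: [[0.975, -0.223, -0.007], [-0.223, -0.975, 0.004], [-0.007, -0.002, -1.0]]
ft_force: [-0.5, -0.1, -1.0]
finger_gap: 0.2
gripper_force: 0.0
```

servo_tool --pt "-1 -0.003 0 0 0" --pt "-1 -0.008 0 0 0" --pt "-1 -0.013 0 0 0" --pt "-1 -0.018 0 0 0" --pt "-1 -0.023 0 0 0" --pt "-1 -0.028 0 0 0" --pt "-1 -0.033 0 0 0" --pt "-1 -0.038 0 0 0" --pt "-1 -0.042 0 0 0" --pt "-1 -0.043 0 0 0"

```text
clock: 7.8
ee_pos: [571.3, -204.3, 175.4]
ee_rot: [[0.975, -0.223, -0.0], [-0.223, -0.975, 0.0], [-0.001, -0.0, -1.0]]
ft_force: [2.1, -0.2, -0.8]
finger_gap: -0.1
gripper_force: 0.9
```

Run:
```python
from rig import robot
import cv2
s=robot.sense();print(s['ee_pos'],s['ft_force'])
p,d=robot.camera('wrist');cv2.imwrite('pics/w5.png',p)
```

```text
[ 571.2815233  -204.27865676  175.44495239] [ 2.13501063 -0.2361417  -0.81379343]
```

View pics/w5.png

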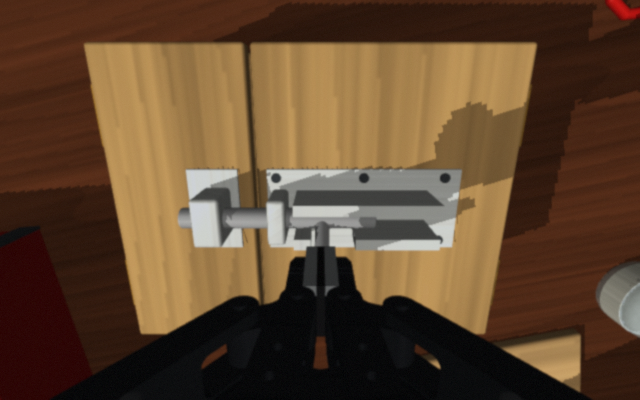

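The handle is tilting: the stem at (322,235) runs under the fingers and the knob is hidden behind them, with about 2 N of contact. I'll push a little further, then lift and move over the knob.

servo_tool --pt "-1 -0.004 0 0.001 0" --pt "-1 -0.008 0 0.003 0" --pt "-1 -0.012 0 0.005 0" --pt "-1 -0.014 0 0.006 0" --pt "-1 -0.012 0 -0.01 0" --pt "-1 -0.012 0 -0.025 0" --pt "-1 -0.025 0 -0.025 0" --pt "-1 -0.038 0 -0.02 0" --pt "-1 -0.041 0 -0.015 0" --pt "-1 -0.041 0 -0.01 0"

```text
clock: 8.68
ee_pos: [531.1, -195.1, 185.1]
ee_rot: [[0.975, -0.224, -0.001], [-0.224, -0.975, 0.0], [-0.001, -0.0, -1.0]]
ft_force: [-0.4, 0.8, -0.2]
finger_gap: 0.0
gripper_force: 0.0
```

servo_tool --pt "-1 0 0 0.004 0" --pt "-1 0 0 0.008 0" --pt "-1 0 0 0.012 0" --pt "-1 0 0 0.016 0" --pt "-1 0 0 0.019 0" --pt "-1 0 0 0.022 0" --pt "-1 0 0 0.024 0" --pt "-1 0 0 0.026 0" --pt "-1 0 0 0.027 0" --pt "-1 0 0 0.027 0"

```text
clock: 9.52
ee_pos: [532.2, -195.4, 159.1]
ee_rot: [[0.975, -0.223, 0.0], [-0.223, -0.975, -0.0], [0.0, 0.0, -1.0]]
ft_force: [-1.1, 0.4, 3.4]
finger_gap: -0.2
gripper_force: 1.6
```

servo_tool --pt "-1 0 0 0.001 0" --pt "-1 0 0 0.002 0" --pt "-1 0 0 0.003 0" --pt "-1 0 0 0.004 0" --pt "-1 0 0 0.004 0" --pt "-1 0 0 0.004 0" --pt "-1 0 0 0 0" --pt "-1 0 0 -0.03 0" --pt "-1 0 0 -0.06 0" --pt "-1 0 0 -0.08 0"

```text
clock: 10.35
ee_pos: [532.8, -195.7, 241.3]
ee_rot: [[0.975, -0.223, 0.003], [-0.223, -0.975, -0.001], [0.003, 0.001, -1.0]]
ft_force: [0.6, -0.2, -0.1]
finger_gap: -0.1
gripper_force: 0.0
```

servo_tool --pt "-1 -0.02 0 -0.02 0" --pt "-1 -0.04 0 -0.02 0" --pt "-1 -0.06 0 -0.02 0" --pt "-1 -0.06 0 -0.02 0" --pt "-1 -0.06 0 -0.02 0" --pt "-1 -0.06 0 -0.02 0" --pt "-1 -0.06 0 -0.02 0" --pt "-1 -0.06 0 -0.02 0" --pt "-1 -0.06 0 -0.02 0" --pt "-1 -0.06 0 -0.02 0"

```text
clock: 11.18
ee_pos: [473.8, -182.0, 258.4]
ee_rot: [[0.975, -0.223, -0.0], [-0.223, -0.975, 0.0], [-0.0, -0.0, -1.0]]
ft_force: [0.3, -0.6, 0.9]
finger_gap: -0.5
gripper_force: 0.0
```

Run:
```python
from rig import robot
import cv2,numpy as np
from h import *
s=robot.sense();T=np.eye(4);T[:3,:3]=s['ee_rot'];T[:3,3]=s['ee_pos']
p,d=robot.camera('wrist');cv2.imwrite('pics/w6.png',p)
m=robot.camera_model('wrist');P=T@np.array(m['hand_eye']);np.save('pics/w6X.npy',cloud(m,d,P))
print(s['clock'],s['ee_pos'],s['ft_force'])
```

```text
11.1833 [ 473.80539433 -182.01660737  258.40833042] [ 0.25584601 -0.60533499  0.92039572]
```

View pics/w6.png

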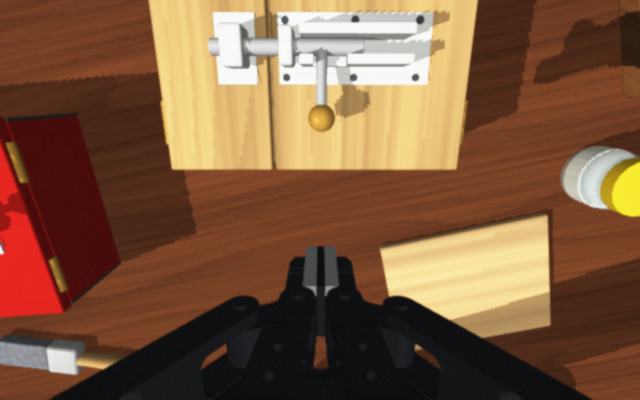

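The knob at (321,118) is down on the -x side and the rod end at (212,46) is through the keeper. I'll check the knob height by depth.

Run:
```python
import numpy as np
X=np.load('pics/w6X.npy');k=X[106:131,308:334];print('knob top z',np.percentile(k[...,2],[90,97,100]),'lid',np.median(X[140:160,200:260,2]))
i=np.unravel_index(k[...,2].argmax(),k.shape[:2]);top=k[i];r=X[46,345];u=np.array([.975,-.223])
print(top,r,'knob-rod along x',(top[:2]-r[:2])@u)
```

```text
knob top z [133.9313141  134.67094479 376.140449  ] lid 100.09776159434259
[ 549.70462614 -198.94330342  376.140449  ] [ 578.03678849 -223.11942205  122.4807752 ] knob-rod along x -33.01513274338493
```

```bash
python3 -c "
from rig import robot
print(robot.sign_off())"
```

```text
the job is handed in; nothing more can be done
None
```

The cedar chest's bolt is pushed against its stop in the keeper and its handle is turned fully down (knob top measured 34.6 mm above the lid; about 34.5 mm is fully down). The arm is clear, the red chest was not touched, and the job was handed in at about 11 s with no verdict returned.

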